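# Load the oblong test plate under the gate loupe

### The arm

A 6-joint arm with a two-finger parallel gripper is mounted at the origin on the work surface. World frame = base frame: x ahead of the robot, y to its left, z up, the work surface at z = 0. Lengths are in m, angles in degrees, forces in N, time in s.
With the tool pointing down it reaches from about 0.4 to 0.825 m from the base axis. Payload 7 kg.
Tool frame: the origin (TCP) lies on the centre line of the jaws, within the pads' length; the fingertips stand 8 mm ahead of it and the grasp point (between the pads) lies 11 mm behind it; z points along the fingers, y is the line along which they close (so a half turn about z gives the same grasp; the last joint's range is limited). The gripper opens to 88 mm and grips with 3 to 60 N. Pads are 19 mm wide; open, the fingers measure 130 mm over their backs; the gripper's body (78 mm by 193 mm) begins 47 mm behind the grasp point.
Start: joints at [-54.311, 20.546, 0.682, 0, -70.136, -16.507], TCP at [0.222, -0.638, 0.235] pointing down, gripper open.
Joint ranges: [-176.03, 176.03], [-82.01, 121.73], [-58.28, 71.71], [-173.87, 95.51], [-174.79, -0.11], [-173.66, 173.66]. Speed limits (degrees/s): [136.94, 136.94, 172.46, 180, 180, 180].

### API

Orientations are given as [roll, pitch, yaw] about the fixed x, y, z axes, in that order (R = Rz(yaw) Ry(pitch) Rx(roll)).
In Python, from plant import telemetry, viewer, close_job, models gives the robot as it stands.
- The arm moves only by the shell command python3 -m handwheel 'ROWS' [FORCE]. ROWS is JSON, a list of rows, each an object with "grip": the closure, from -1 (fully open) to 1 (shut); "travel": the shift along the tool's x, y, z as a fraction of full scale, a list of three; "spin": the turn about the tool's z as a fraction of full scale. A call has 1 to 8 rows; each row shifts and turns the commanded pose from where the row before left it, along the tool's axes as they then stand; what a row does not reach is not made up. Full scale, the value 1, is 0.025 m for a shift and 5 degrees for a turn. A row lasts 1/8 s, in which the tool goes at most 62.5 mm and 10.7 degrees, less where a joint would pass 70% of its speed; a pose out of reach is approached as far as the arm can. A call with a number of a shift or a turn outside -1 to 1 is refused whole. A call with a gripper value outside its range is refused whole. The fingers move at their own pace and stop on an object; FORCE is the grip in N (left out, the last holds). Time passes only in rows, so rows that do not move let the fingers close. It gives the time, the measured TCP pose, the force, the opening and the grip force at its end, in the units of the state.
- telemetry.get_state(): the state, without advancing time (a new reading comes with each control period).
- viewer.capture(name): name is "scene" or "side" or "wrist"; returns the picture (480x640x3 uint8, red, green, blue); there is no depth.
- viewer.calibration(name): a dict with "fx", "fy", "cx", "cy" (pixels), "T" (4x4, takes a point from camera to world coordinates); the wrist camera has in their place "T_tool_cam" (4x4, takes a point from camera to tool coordinates, whose origin is the TCP and whose axes are the flange's). Camera axes: x right, y down, z forward; pixel columns grow to the right and rows downward; lengths in m; the calibration is good to about 2 mm. A picture is of the moment at which its call begins: read the wrist's pose just before it. calibration takes no time and is no camera call.
- close_job(): hands the job in; it is judged then, once.
Trained networks look in the newest picture that a camera, given by its name, has taken for a name from the list of things; names that differ only in an ending like _2 or _b are one class to them, and where a whole thing is asked for, a point or a joint stands for the part that bears it (a point fixed in the world has none). Each returns a list of dicts, best first, with "p" (0 to 1); they miss things now and then, are a little off and sometimes report something else, mostly with a low value. They report only what shows in the picture. A call takes as long as a camera call.
- models.find_in(camera, thing): "position" ([column, row] in pixels, amid what is visible of it).
The state is a dict: "time_s": time; "joints": joint angles; "qd": joint speeds; "joint_torque": joint torques, N m; "tcp_pos": TCP position; "eef_rot": TCP orientation; "contact_force": force on the tool from outside, world axes, zero at the start; "moment": the same for the moment, N m; "gripper_width": finger opening in m; "gripper_force": force on a finger pad.
Only numpy, scipy, OpenCV 4.12 (cv2) and the standard library are available. Lean on these libraries where they do the work, as an engineer would, in place of code of your own. Each camera call takes 0.05 s, during which the arm holds its last target. There are 200 camera calls.

### The job

First open the loupe gate of the plate stand: lift its latch bar over the catch and swing the gate well open. Then take the oblong test plate from the walnut rack by its two ends, set it down flat on the cork pad and let go, take it again across its width and lower it gently, without dropping it, until it lies fully down in the stand's recess. Finally swing the gate shut until the latch bar has dropped back behind its catch; leave the other plates and loose things on the bench where they are.

Things in the scene. Friction and masses are not known exactly. Their poses are not given: they have to be found in the camera images.
- stand: Plate stand, fixed: black iron base 96 (x) by 136 (y) by 16 mm high, an oblong recess in its top, a brass hinge post 9 mm beyond the plate's end at +y and a brass catch post at -y, so fingers have room only at the long sides of the recess. Tallest: catch, 68 mm above the bench. Origin: centre of the underside; x away from the robot, y along the recess to the hinge.
- seat (a point): Centre of the recess floor, 9 mm above the bench; axes as the stand's. Recess 67 mm along y, 45 mm along x (1.5 mm play round the plate), 7 mm deep, the upper 4.5 mm flared outwards by 2.5 mm. At the middle of both long sides the wall is cut away for fingers: 38 mm wide, down to the recess floor, out to the base's edge.
- hinge (a point): Point on the gate's upright hinge axis, 48 mm above the bench (middle of the gate arm's height), 50 mm from the recess centre along the stand's +y; axes as the stand's.
- gate (a joint): Gate angle, rad: 0 shut, arm over the recess along the stand's -y; grows to 1.6 as the free end swings away from the robot (counter-clockwise from above, to the stand's +x). Brass arm 14 mm wide, 44 to 52 mm above the bench, ending 90 mm from the axis, with a nickel loupe (37 mm thick, 28 to 62 mm above the bench) at 50 mm. Slight friction: stays where left.
- bar (a joint): Angle of the steel latch bar, rad: 0 level (down), to 0.75 as its ball is lifted; falls by its weight. 6 mm square, about 50 g, pivoted on the gate 73 mm from the hinge axis and 56 mm above the bench, it lies outwards along the arm through the notch of the catch. Down, it locks the gate; raised over 0.32 rad (ball 18 mm up) it clears the catch.
- catch (a point): Middle of the notch in the catch post, at the level bar's height, 56 mm above the bench, 100 mm from the hinge axis; axes as the stand's. Notch 10 mm wide in x; the back cheek (-x) is the higher; the front lip (+x) rises 7 mm above the level bar's underside, its outer side a ramp on which the bar rides up if the gate is pushed shut.
- knob (a point): Centre of the steel ball, 16 mm diameter, on the end of the latch bar: 58 mm beyond the bar's pivot, 131 mm from the hinge axis, 56 mm above the bench when the bar is level; free all round and for 30 mm below. x across the arm, y along the bar towards the hinge.
- rack: Walnut plate rack, fixed: floor 124 (x) by 158 (y) by 6 mm, four ribs 52 mm long (x), 5 mm thick, rising 14 mm above the floor between three lanes 46 mm wide, side by side along y, 51 mm apart. Each lane holds a plate, level with the ribs: no finger room beside it, only at its two ends. Origin: centre of the underside.
- plate: The oblong test plate: brass-framed glass, 64 mm long (x) by 42 mm wide (y) by 14 mm thick, about 0.12 kg, lying in one of the rack's lanes with its length along the lane (rack x). Origin: centre of the underside. It is the longest of the three plates and the one that matches the recess.
- plate_square: Square brass-framed glass plate, 42 by 42 by 14 mm, in another lane of the rack; stays there. Origin: centre of the underside.
- plate_round: Round brass-framed glass plate, 42 mm diameter, 14 mm thick, in another lane of the rack; stays there. Origin: centre of the underside.
- pad: Cork pad, fixed, 130 by 130 by 4 mm, lying on the bench on the other side of the stand from the rack. Origin: centre of the underside; its top is 4 mm above the bench.
- glass_tall: Ground glass cylinder standing on end, 28 mm diameter, 60 mm high; a bystander. Origin: centre of the underside.
- glass_wide: Ground glass cylinder standing on end, 42 mm diameter, 45 mm high; a bystander. Origin: centre of the underside.
- prism_housing: Green enamel prism housing, 70 by 70 by 60 mm; a bystander. Origin: centre of the underside.
- lens_block: Walnut lens block with two lenses, 64 by 100 by 28 mm; a bystander. Origin: centre of the underside.
- nickel_loupe: Nickel hand loupe standing upright, 34 mm diameter, 34 mm high; a bystander. Origin: centre of the underside.
- clip_post: Brass post with a spring clip that holds a round test plate on edge, fixed, foot 72 mm diameter, 152 mm high; a bystander. Origin: centre of the underside.

How it is judged:
By the outcome, as a careful person would: the job done as asked, in the order asked, and still so for the second after the job is handed in, with the robot touching nothing.
It also fails if it takes over 72 s, if anything falls off the work surface, if the arm or the gripper's body presses on something with over 40 N, if the wrist force passes 120 N, or if a joint passes its speed limit or range.

## Working session

There is one attempt and no reset: what is moved stays moved. The work goes in short steps, Python scripts to look and compute and a shell command to move; the robot and the scene stay as the last step left them, time stands still between calls to the robot, and variables do not carry over. Pictures are saved under pics/ and viewed, at most 10 in all, crops included, and the job is handed in when it is done.

```bash
ls; mkdir -p pics
cat > h.py <<'E'
import numpy as np, cv2
from plant import telemetry, viewer, models
from scipy.spatial.transform import Rotation as R
def tool():
    s=telemetry.get_state(); T=np.eye(4); T[:3,3]=s["tcp_pos"]
    T[:3,:3]=R.from_euler('xyz',s["eef_rot"],degrees=True).as_matrix(); return T
def cam(name):
    c=viewer.calibration(name)
    return c,(tool()@np.array(c["T_tool_cam"]) if "T_tool_cam" in c else np.array(c["T"]))
def shot(name,save=None):
    c,T=cam(name); im=np.array(viewer.capture(name))
    if save: cv2.imwrite("pics/"+save+".png",im[:,:,::-1])
    return c,T,im
def pt(c,T,uv,z):
    d=T[:3,:3]@np.array([(uv[0]-c["cx"])/c["fx"],(uv[1]-c["cy"])/c["fy"],1.]); o=T[:3,3]
    return o+d*(z-o[2])/d[2]
def px(c,T,p):
    q=np.linalg.inv(T)@np.append(p,1); return [c["fx"]*q[0]/q[2]+c["cx"],c["fy"]*q[1]/q[2]+c["cy"]]
E
python3 - <<'E'
from h import *
np.set_printoptions(precision=3,suppress=True)
print(telemetry.get_state()); 
for n in("scene","side","wrist"):
    c,T,im=shot(n,n+"0"); print(n,c["fx"],T)
    for t,z in(("stand",.016),("knob",.056),("gate",.048),("catch",.056),("rack",.01),("plate",.02),("plate_square",.02),("plate_round",.02),("pad",.004),("clip_post",.07),("prism_housing",.03),("glass_tall",.03),("glass_wide",.02),("lens_block",.02),("nickel_loupe",.02)):
        if n=="wrist" and t not in("stand","knob","plate","rack","pad"): continue
        for d in models.find_in(n,t)[:2]: print(n,t,round(d["p"],2),np.round(d["position"]),pt(c,T,d["position"],z))
E
```

```text
pics
{'time_s': 0.0, 'joints': array([-54.311,  20.592,   0.633,  -0.021, -70.137, -16.508]), 'qd': array([ 0.029,  0.054,  0.055, -0.048, -0.093,  0.003]), 'joint_torque': array([  0.001, -58.272,  29.306,   6.997,   0.007,  -0.   ]), 'tcp_pos': array([ 0.222, -0.637,  0.234]), 'eef_rot': array([ 179.903,   -0.008, -160.826]), 'contact_force': array([0.467, 0.216, 0.254]), 'moment': array([-0.034,  0.02 ,  0.014]), 'gripper_force': 0.0, 'gripper_width': 0.08768280457159917}
scene 598.5741357313465 [[ 0.885  0.367 -0.286  0.979]
 [ 0.466 -0.694  0.549 -0.875]
 [ 0.002 -0.619 -0.786  1.226]
 [ 0.     0.     0.     1.   ]]
scene stand 0.81 [331. 215.] [0.541 0.039 0.016]
scene knob 0.69 [332. 217.] [0.56  0.005 0.056]
scene gate 0.7 [334. 208.] [0.547 0.041 0.048]
scene catch 0.59 [331. 218.] [0.56  0.002 0.056]
scene rack 0.66 [237. 299.] [ 0.46  -0.293  0.01 ]
scene plate 0.84 [256. 275.] [ 0.466 -0.218  0.02 ]
scene plate_square 0.67 [334. 217.] [0.553 0.033 0.02 ]
scene plate_square 0.55 [223. 304.] [ 0.441 -0.325  0.02 ]
scene plate_round 0.66 [242. 292.] [ 0.464 -0.275  0.02 ]
sc
[... 1202 characters left out ...]
5  0.02 ]
side pad 0.93 [193. 210.] [0.453 0.279 0.004]
side clip_post 0.65 [528. 374.] [ 0.546 -0.501  0.07 ]
side clip_post 0.6 [451. 270.] [ 0.651 -0.302  0.07 ]
side prism_housing 0.65 [454. 271.] [ 0.692 -0.292  0.03 ]
side glass_tall 0.66 [198. 257.] [0.36  0.105 0.03 ]
side glass_wide 0.97 [403. 226.] [ 0.742 -0.129  0.02 ]
side lens_block 0.84 [272. 170.] [0.684 0.254 0.02 ]
side lens_block 0.35 [309. 232.] [0.58  0.007 0.02 ]
side nickel_loupe 0.73 [263. 306.] [ 0.374 -0.083  0.02 ]
side nickel_loupe 0.71 [311. 230.] [0.587 0.008 0.02 ]
wrist 416.8124197988028 [[-0.328  0.901  0.284  0.145]
 [ 0.945  0.313  0.099 -0.664]
 [-0.     0.301 -0.954  0.384]
 [ 0.     0.     0.     1.   ]]
```

Run:
```python
import cv2
a=cv2.imread("pics/scene0.png")[140:340,190:430]; b=cv2.imread("pics/side0.png")[180:390,200:420]
a=cv2.resize(a,None,fx=3.3,fy=3.0); a=cv2.resize(cv2.imread("pics/scene0.png")[150:330,200:420],(400*1,327)); b=cv2.resize(b,(400,382))
import numpy as np
b=cv2.resize(cv2.imread("pics/side0.png")[190:370,230:430],(400,360))
a=cv2.copyMakeBorder(a,0,33,0,0,0)
cv2.imwrite("pics/m1.png",np.hstack([a,b]))
```

```text
(no output)
```

View pics/m1.png

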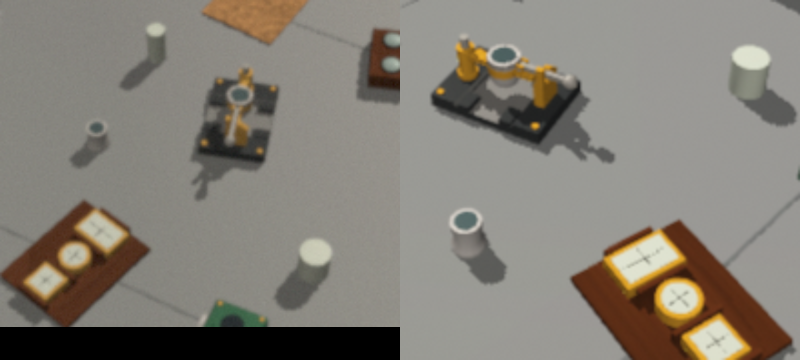

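The crop shows the stand (side image: hinge ~(262,212), ball ~(315,231)), and the rack with the oblong plate in the lane nearest the stand. I'll go above the knob and look from close by.

```bash
cat >> h.py <<'E'
def plan(p,yaw=None,n=None):
    "constant row (travel, spin) repeated n times that takes the tool to p (world) and yaw, tool pointing down"
    T=tool(); y0=np.degrees(np.arctan2(T[1,0],T[0,0])); dy=0 if yaw is None else (yaw-y0+180)%360-180
    d=T[:3,:3].T@(np.array(p)-T[:3,3])
    n=n or int(np.ceil(max(abs(dy)/5,np.abs(d).max()/.025)))
    for n in range(n,n+30):
        s=-dy/n
        S=sum(R.from_euler('z',s*k,degrees=True).as_matrix() for k in range(n))
        v=np.linalg.solve(S,d)/.025
        if np.abs(v).max()<=1 and abs(s)<=5: break
    print(n,"rows travel",np.round(v,2).tolist(),"spin",round(s/5,2))
E
python3 - <<'E'
from h import *
c,T=cam("side")
h=pt(c,T,(262.5,213),.062); k=pt(c,T,(315,231),.056); print(h,k,np.linalg.norm((h-k)[:2]),np.degrees(np.arctan2(*(h-k)[[1,0]]))-90)
plan([.56,-.02,.235],-74)
E
```

```text
[0.52032314 0.08916215 0.062     ] [ 0.56321662 -0.03007278  0.056     ] 0.12671550370627405 19.785648409235762
32 rows travel [-0.97, 0.0, -0.0] spin -0.54
```

```bash
R='{"grip":-1,"travel":[-0.97,0,0],"spin":-0.55}'; 
python3 -m handwheel '[{"grip":-1,"travel":[-0.97,0,0],"spin":-0.55},{"grip":-1,"travel":[-0.97,0,0],"spin":-0.55},{"grip":-1,"travel":[-0.97,0,0],"spin":-0.55},{"grip":-1,"travel":[-0.97,0,0],"spin":-0.55},{"grip":-1,"travel":[-0.97,0,0],"spin":-0.55},{"grip":-1,"travel":[-0.97,0,0],"spin":-0.55},{"grip":-1,"travel":[-0.97,0,0],"spin":-0.55},{"grip":-1,"travel":[-0.97,0,0],"spin":-0.55}]' 15
python3 -m handwheel '[{"grip":-1,"travel":[-0.97,0,0],"spin":-0.55},{"grip":-1,"travel":[-0.97,0,0],"spin":-0.55},{"grip":-1,"travel":[-0.97,0,0],"spin":-0.55},{"grip":-1,"travel":[-0.97,0,0],"spin":-0.55},{"grip":-1,"travel":[-0.97,0,0],"spin":-0.55},{"grip":-1,"travel":[-0.97,0,0],"spin":-0.55},{"grip":-1,"travel":[-0.97,0,0],"spin":-0.55},{"grip":-1,"travel":[-0.97,0,0],"spin":-0.55}]'
python3 -c "from h import *; plan([.56,-.02,.235],-70)"
```

```text
time_s: 2.9
tcp_pos: [0.392, -0.5436, 0.2346]
eef_rot: [-180.0, -0.0, -138.6]
contact_force: [-0.3, -0.1, -0.4]
gripper_width: 0.0876
gripper_force: 0.0
time_s: 3.9
tcp_pos: [0.5134, -0.3938, 0.2346]
eef_rot: [-180.0, 0.0, -116.6]
contact_force: [0.2, -0.4, 0.7]
gripper_width: 0.0875
gripper_force: 0.0
16 rows travel [-0.97, -0.04, -0.0] spin -0.58
```

```bash
python3 -m handwheel '[{"grip":-1,"travel":[-0.97,-0.04,0],"spin":-0.58},{"grip":-1,"travel":[-0.97,-0.04,0],"spin":-0.58},{"grip":-1,"travel":[-0.97,-0.04,0],"spin":-0.58},{"grip":-1,"travel":[-0.97,-0.04,0],"spin":-0.58},{"grip":-1,"travel":[-0.97,-0.04,0],"spin":-0.58},{"grip":-1,"travel":[-0.97,-0.04,0],"spin":-0.58},{"grip":-1,"travel":[-0.97,-0.04,0],"spin":-0.58},{"grip":-1,"travel":[-0.97,-0.04,0],"spin":-0.58}]'
python3 -m handwheel '[{"grip":-1,"travel":[-0.97,-0.04,0],"spin":-0.58},{"grip":-1,"travel":[-0.97,-0.04,0],"spin":-0.58},{"grip":-1,"travel":[-0.97,-0.04,0],"spin":-0.58},{"grip":-1,"travel":[-0.97,-0.04,0],"spin":-0.58},{"grip":-1,"travel":[-0.97,-0.04,0],"spin":-0.58},{"grip":-1,"travel":[-0.97,-0.04,0],"spin":-0.58},{"grip":-1,"travel":[-0.97,-0.04,0],"spin":-0.58},{"grip":-1,"travel":[-0.97,-0.04,0],"spin":-0.58}]'
python3 - <<'E'
from h import *
c,T,im=shot("wrist","w1"); np.save("w1.npy",T); print(tool()[:3,3])
for t,z in(("stand",.016),("knob",.056),("gate",.048),("catch",.056)):
    for d in models.find_in("wrist",t)[:2]: print(t,round(d["p"],2),np.round(d["position"]),pt(c,T,d["position"],z).round(3))
E
```

```text
time_s: 4.9
tcp_pos: [0.5757, -0.2113, 0.2346]
eef_rot: [-180.0, -0.0, -93.4]
contact_force: [0.7, 0.0, -0.4]
gripper_width: 0.0878
gripper_force: 0.0
time_s: 5.9
tcp_pos: [0.5611, -0.019, 0.2346]
eef_rot: [-180.0, 0.0, -70.2]
contact_force: [-0.1, 0.3, 1.0]
gripper_width: 0.0874
gripper_force: 0.0
[ 0.56072067 -0.01720941  0.23478237]
stand 0.62 [311. 270.] [0.541 0.041 0.016]
gate 0.72 [312. 288.] [0.538 0.045 0.048]
catch 0.64 [309. 268.] [0.548 0.025 0.056]
```

View pics/w1.png

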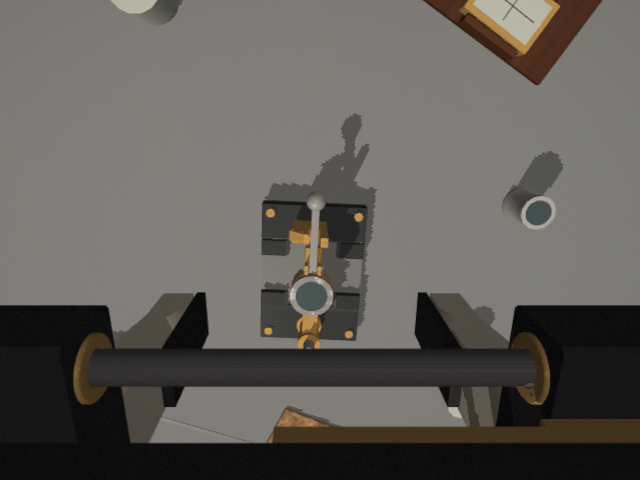

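The wrist view shows the ball at (316,201), the catch near (310,236), the loupe at (311,295) and base corners (263,202), (367,207), (358,340), (261,338); I'll fit the stand's pose to these.

```bash
cat >> h.py <<'E'
from scipy.optimize import least_squares
def fit(obs,x0):
    "obs: list of (c,T,local point,[u,v]); finds x,y,yaw"
    def f(q,):
        Rz=R.from_euler('z',q[2]).as_matrix()
        return np.concatenate([np.subtract(px(c,T,Rz@np.array(l)+[q[0],q[1],0]),u) for c,T,l,u in obs])
    r=least_squares(f,x0,loss='soft_l1',f_scale=2.); return r.x,f(r.x).reshape(-1,2)
E
python3 - <<'E'
from h import *
c,_=cam("wrist"); T=np.load("w1.npy")
w=[((0,-.081,.056),(316,201)),((0,0,.062),(311,295)),((-.048,-.068,.016),(367,207)),((.048,-.068,.016),(263,202)),((-.048,.068,.016),(358,340)),((.048,.068,.016),(261,338))]
q,r=fit([(c,T,l,u) for l,u in w],[.54,.04,.3]); print(q,np.degrees(q[2]),"\n",r.round(1))
s,Ts=cam("side"); o=[(s,Ts,(0,-.081,.056),(315,231))]
q2,r=fit([(c,T,l,u) for l,u in w]+o,[.54,.04,.3]); print(q2,np.degrees(q2[2]),"\n",r.round(1))
Rz=R.from_euler('z',q[2]).as_matrix()
k=Rz@[0,-.081,.056]+[q[0],q[1],0]; print("knob",k)
plan([k[0],k[1],.12],np.degrees(q[2])-90)
E
```

```text
[0.53792768 0.04574386 0.30646359] 17.55907018351675 
 [[-0.1 -0.9]
 [ 0.9  0.8]
 [ 1.   0.1]
 [-1.4  1.1]
 [-0.8  0. ]
 [ 0.2 -1.3]]
[0.53793029 0.04577417 0.30668391] 17.571693431132147 
 [[-0.2 -0.8]
 [ 0.9  0.8]
 [ 0.9  0.1]
 [-1.5  1.2]
 [-0.8  0. ]
 [ 0.2 -1.3]
 [ 0.2  0.5]]
knob [ 0.56236448 -0.03148206  0.056     ]
5 rows travel [0.09, 0.02, 0.92] spin 0.08
```

```bash
python3 -m handwheel '[{"grip":-1,"travel":[0.09,0.02,0.92],"spin":0.09},{"grip":-1,"travel":[0.09,0.02,0.92],"spin":0.09},{"grip":-1,"travel":[0.09,0.02,0.92],"spin":0.09},{"grip":-1,"travel":[0.09,0.02,0.92],"spin":0.09},{"grip":-1,"travel":[0.09,0.02,0.92],"spin":0.09},{"grip":-1,"travel":[0.1,0,0.9],"spin":0},{"grip":-1,"travel":[0,0,0.9],"spin":0},{"grip":-1,"travel":[0,0,0.84],"spin":0}]'
python3 -c "from h import *; plan([.5624,-.0315,.054],-72.43)"
```

```text
time_s: 7.15
tcp_pos: [0.5635, -0.0351, 0.0527]
eef_rot: [180.0, -0.0, -72.7]
contact_force: [-0.3, 0.5, -0.2]
gripper_width: 0.0874
gripper_force: 0.0
1 rows travel [-0.15, 0.0, -0.05] spin -0.06
```

```bash
python3 -m handwheel '[{"grip":0.8,"travel":[-0.14,0,0],"spin":-0.05},{"grip":0.8,"travel":[0,0,0],"spin":0},{"grip":0.8,"travel":[0,0,0],"spin":0},{"grip":1,"travel":[0,0,0],"spin":0},{"grip":1,"travel":[0,0,0],"spin":0},{"grip":1,"travel":[0,0,0],"spin":0},{"grip":1,"travel":[0,0,0],"spin":0}]' 20
python3 -c "from h import *; shot('wrist','w2')"
```

```text
time_s: 8.02
tcp_pos: [0.5624, -0.031, 0.0536]
eef_rot: [-180.0, 0.0, -72.4]
contact_force: [0.3, 0.2, -0.3]
gripper_width: 0.0233
gripper_force: 0.0
```

```bash
python3 -m handwheel '[{"grip":1,"travel":[0,0,0],"spin":0},{"grip":1,"travel":[0,0,0],"spin":0},{"grip":1,"travel":[0,0,0],"spin":0}]' 20
```

```text
time_s: 8.45
tcp_pos: [0.5624, -0.031, 0.0536]
eef_rot: [180.0, -0.0, -72.4]
contact_force: [-0.4, -0.1, 0.6]
gripper_width: 0.0143
gripper_force: 20.0
```

```bash
python3 -m handwheel '[{"grip":1,"travel":[-0.01,0,-0.17],"spin":0},{"grip":1,"travel":[-0.02,0,-0.17],"spin":0},{"grip":1,"travel":[-0.03,0,-0.17],"spin":0},{"grip":1,"travel":[-0.05,0,-0.17],"spin":0},{"grip":1,"travel":[-0.06,0,-0.17],"spin":0},{"grip":1,"travel":[-0.07,0,-0.17],"spin":0},{"grip":1,"travel":[0,0,0],"spin":0}]' 20
python3 -c "from h import *; shot('wrist','w3')"
```

```text
time_s: 9.32
tcp_pos: [0.5608, -0.025, 0.0795]
eef_rot: [-180.0, 0.0, -72.4]
contact_force: [0.3, 0.0, -0.8]
gripper_width: 0.0135
gripper_force: 20.0
```

View pics/w3.png

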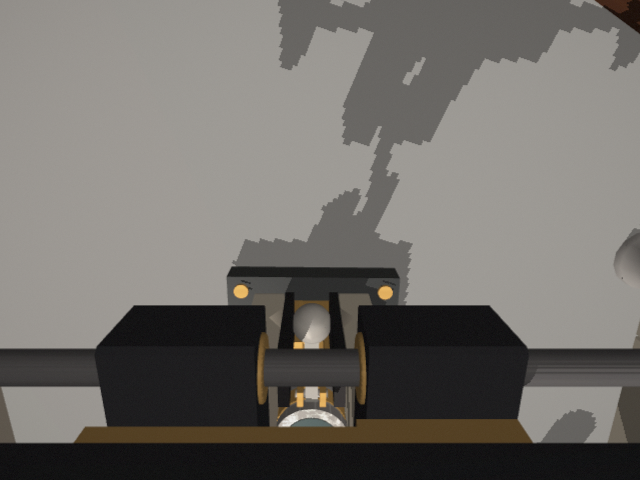

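Run:
```python
from h import *
c,T=cam("wrist"); Rz=R.from_euler('z',.3067).as_matrix()
for a in(0,.15,.3,.45):
    l=[0,.05-.073-.058*np.cos(a),.056+.058*np.sin(a)]
    p=Rz@l+[.5379,.0458,0]; dep=(np.linalg.inv(T)@np.append(p,1))[2]
    print(a,p.round(4),np.round(px(c,T,p)),416.8*.016/dep)
```

```text
0 [ 0.5624 -0.0314  0.056 ] [313. 284.] 35.6353934507397
0.15 [ 0.5622 -0.0308  0.0647] [313. 293.] 37.24208751940751
0.3 [ 0.5616 -0.029   0.0731] [313. 306.] 38.87052516064671
0.45 [ 0.5606 -0.0259  0.0812] [313. 323.] 40.465302798564515
```

```bash
python3 -m handwheel '[{"grip":1,"travel":[0,0,0],"spin":-0.5},{"grip":1,"travel":[0,-0.43,0],"spin":-1},{"grip":1,"travel":[0,-0.43,0],"spin":-1},{"grip":1,"travel":[0,-0.43,0],"spin":-1},{"grip":1,"travel":[0,-0.43,0],"spin":-1}]'
python3 -c "
from h import *; T=tool(); v=T[:2,3]-[.5228,.0935]; print(np.hypot(*v), np.degrees(np.arctan2(v[1],v[0]))+72.4)"
```

```text
time_s: 10.0
tcp_pos: [0.5993, -0.0053, 0.0791]
eef_rot: [-180.0, -0.0, -49.8]
contact_force: [0.9, 0.2, -0.3]
gripper_width: 0.0145
gripper_force: 20.0
0.12494120697261345 20.127360431081087
```

```bash
python3 -m handwheel '[{"grip":1,"travel":[0,-0.43,0],"spin":-1},{"grip":1,"travel":[0,-0.43,0],"spin":-1},{"grip":1,"travel":[0,-0.43,0],"spin":-1},{"grip":1,"travel":[0,-0.43,0],"spin":-1},{"grip":1,"travel":[0,-0.43,0],"spin":-1},{"grip":1,"travel":[0,-0.43,0],"spin":-1}]'
python3 -m handwheel '[{"grip":1,"travel":[0,-0.43,0],"spin":-1},{"grip":1,"travel":[0,-0.43,0],"spin":-1},{"grip":1,"travel":[0,-0.43,0],"spin":-1},{"grip":1,"travel":[0,-0.43,0],"spin":-1},{"grip":1,"travel":[0,-0.43,0],"spin":-1},{"grip":1,"travel":[0,-0.43,0],"spin":-1},{"grip":1,"travel":[0,-0.43,0],"spin":-1},{"grip":1,"travel":[0,0,0],"spin":-0.5}]'
python3 -c "
from h import *; T=tool(); v=T[:2,3]-[.5228,.0935]; print(np.hypot(*v), np.degrees(np.arctan2(v[1],v[0]))+72.4)
shot('side','s4');shot('wrist','w4')
a=cv2.imread('pics/s4.png')[150:350,180:430];cv2.imwrite('pics/s4c.png',cv2.resize(a,(750,600)))"
```

```text
time_s: 10.75
tcp_pos: [0.6385, 0.0457, 0.0793]
eef_rot: [-180.0, -0.1, -19.8]
contact_force: [2.5, 0.1, -0.7]
gripper_width: 0.0138
gripper_force: 20.0
time_s: 11.75
tcp_pos: [0.6449, 0.1206, 0.0796]
eef_rot: [-180.0, -0.2, 17.8]
contact_force: [1.6, 1.1, 0.8]
gripper_width: 0.0143
gripper_force: 20.0
0.12510356503580827 84.89901900854996
```

View pics/w4.png

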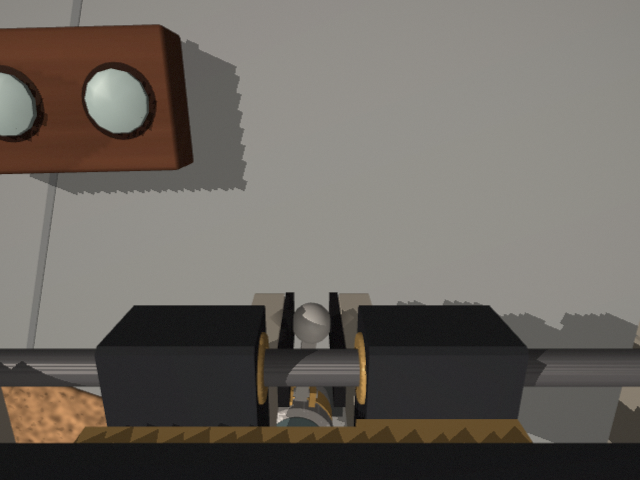

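The ball is held between the pads at (312,325) and the gate is swung about 85°. I lower the bar, release, and head for the rack.

```bash
python3 -m handwheel '[{"grip":1,"travel":[0.13,0,0.33],"spin":0},{"grip":1,"travel":[0.08,0,0.34],"spin":0},{"grip":-1,"travel":[0.02,0,0.34],"spin":0},{"grip":-1,"travel":[0,0,0],"spin":0},{"grip":-1,"travel":[0,0,0],"spin":0},{"grip":-1,"travel":[0,0,-0.6],"spin":0},{"grip":-1,"travel":[0,0,-1],"spin":0},{"grip":-1,"travel":[0,0,-1],"spin":0}]'
python3 -c "
from h import *; print(tool()[:3,3]); plan([.467,-.219,.20],-104.5)"
```

```text
time_s: 12.85
tcp_pos: [0.6493, 0.1208, 0.121]
eef_rot: [180.0, -0.1, 17.6]
contact_force: [-0.4, 1.3, 0.5]
gripper_width: 0.0686
gripper_force: 0.0
[0.64927423 0.12083958 0.12098562]
25 rows travel [0.17, 0.73, -0.13] spin 0.98
```

```bash
python3 -m handwheel '[{"grip":-1,"travel":[0.17,0.73,-0.5],"spin":0.98},{"grip":-1,"travel":[0.17,0.73,-0.5],"spin":0.98},{"grip":-1,"travel":[0.17,0.73,-0.5],"spin":0.98},{"grip":-1,"travel":[0.17,0.73,-0.5],"spin":0.98},{"grip":-1,"travel":[0.17,0.73,-0.5],"spin":0.98},{"grip":-1,"travel":[0.17,0.73,-0.5],"spin":0.98},{"grip":-1,"travel":[0.17,0.73,-0.2],"spin":0.98},{"grip":-1,"travel":[0.17,0.73,0],"spin":0.98}]'
python3 -m handwheel '[{"grip":-1,"travel":[0.17,0.73,0],"spin":0.98},{"grip":-1,"travel":[0.17,0.73,0],"spin":0.98},{"grip":-1,"travel":[0.17,0.73,0],"spin":0.98},{"grip":-1,"travel":[0.17,0.73,0],"spin":0.98},{"grip":-1,"travel":[0.17,0.73,0],"spin":0.98},{"grip":-1,"travel":[0.17,0.73,0],"spin":0.98},{"grip":-1,"travel":[0.17,0.73,0],"spin":0.98},{"grip":-1,"travel":[0.17,0.73,0],"spin":0.98}]'
python3 -m handwheel '[{"grip":-1,"travel":[0.17,0.73,0],"spin":0.98},{"grip":-1,"travel":[0.17,0.73,0],"spin":0.98},{"grip":-1,"travel":[0.17,0.73,0],"spin":0.98},{"grip":-1,"travel":[0.17,0.73,0],"spin":0.98},{"grip":-1,"travel":[0.17,0.73,0],"spin":0.98},{"grip":-1,"travel":[0.17,0.73,0],"spin":0.98},{"grip":-1,"travel":[0.17,0.73,0],"spin":0.98},{"grip":-1,"travel":[0.17,0.73,0],"spin":0.98}]'
python3 -c "
from h import *; c,T,im=shot('wrist','w5'); np.save('w5.npy',T); print(tool()[:3,3])
for t in ('plate','plate_square','plate_round'):
  for d in models.find_in('wrist',t)[:2]: print(t,d['p'],d['position'],pt(c,T,d['position'],.02))
"
```

```text
time_s: 13.85
tcp_pos: [0.6839, -0.0228, 0.2012]
eef_rot: [-179.9, -0.1, -21.8]
contact_force: [0.1, -0.4, -0.6]
gripper_width: 0.0876
gripper_force: 0.0
time_s: 14.85
tcp_pos: [0.6195, -0.1553, 0.2005]
eef_rot: [-179.9, -0.0, -61.0]
contact_force: [0.7, 0.1, 0.0]
gripper_width: 0.0879
gripper_force: 0.0
time_s: 15.85
tcp_pos: [0.4862, -0.2174, 0.2003]
eef_rot: [-179.9, 0.0, -100.2]
contact_force: [-0.0, 0.1, 0.2]
gripper_width: 0.0879
gripper_force: 0.0
[ 0.48404792 -0.21740503  0.20031858]
plate 0.78 [331.3, 203.4] [ 0.46940172 -0.22338283  0.02      ]
plate_square 0.7 [342.2, 68.0] [ 0.44502607 -0.32191536  0.02      ]
plate_round 0.59 [333.1, 141.6] [ 0.46011116 -0.27111655  0.02      ]
```

View pics/w5.png

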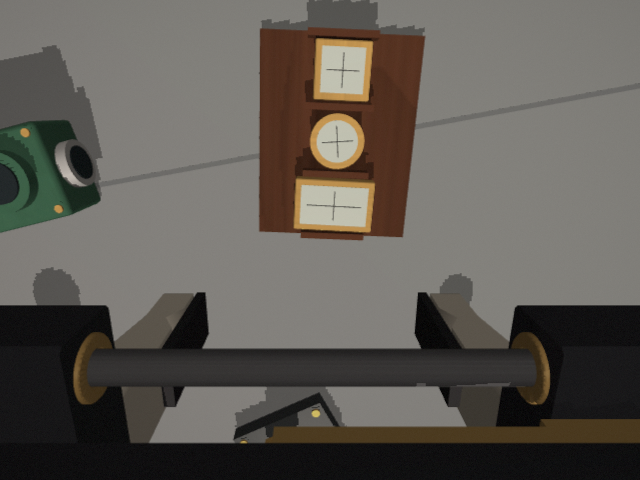

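The view shows the oblong plate: corners (297,178), (375,180), (371,233), (295,231), cross at (334,206); rack corners (260,30), (424,38), (404,237), (260,231).

Run:
```python
from h import *
c,_=cam("wrist"); T=np.load("w5.npy")
w=[((.032,-.021,.02),(297,178)),((-.032,-.021,.02),(375,180)),((-.032,.021,.02),(371,233)),((.032,.021,.02),(295,231)),((0,0,.02),(334,206))]
q,r=fit([(c,T,l,u) for l,u in w],[.47,-.22,-.2]); print(q,np.degrees(q[2]),"\n",r.round(1))
w=[((.062,-.079,.006),(260,30)),((-.062,-.079,.006),(424,38)),((-.062,.079,.006),(404,237)),((.062,.079,.006),(260,231))]
q2,r=fit([(c,T,l,u) for l,u in w],[.47,-.27,-.2]); print(q2,np.degrees(q2[2]),"\n",r.round(1))
print("lane",R.from_euler('z',q2[2]).as_matrix()@[0,.051,0]+[*q2[:2],0])
plan([q[0],q[1],.04],np.degrees(q2[2])-90)
```

```text
[ 0.46732712 -0.22085233 -0.20855699] -11.949435562160062 
 [[-1.8  0.8]
 [ 0.9  1.3]
 [ 1.  -0.9]
 [-0.7 -1.2]
 [ 0.3 -0. ]]
[ 0.45669761 -0.26968001 -0.21484128] -12.309498433990882 
 [[-0.4 -0.3]
 [ 1.3 -1.7]
 [-0.5  0.9]
 [-0.3  1.8]]
lane [ 0.46757042 -0.21985249  0.        ]
7 rows travel [0.04, 0.11, 0.92] spin 0.07
```

```bash
python3 -m handwheel '[{"grip":-1,"travel":[0.04,0.11,0.92],"spin":0.07},{"grip":-1,"travel":[0.04,0.11,0.92],"spin":0.07},{"grip":-1,"travel":[0.04,0.11,0.92],"spin":0.07},{"grip":-1,"travel":[0.04,0.11,0.92],"spin":0.07},{"grip":-1,"travel":[0.04,0.11,0.92],"spin":0.07},{"grip":-1,"travel":[0.04,0.11,0.92],"spin":0.07},{"grip":-1,"travel":[0.04,0.11,0.92],"spin":0.07},{"grip":-1,"travel":[0,0,0],"spin":0}]'
python3 -c "
from h import *; plan([.4674,-.2205,.017],-102.2)"
```

```text
time_s: 17.05
tcp_pos: [0.4659, -0.2202, 0.0367]
eef_rot: [179.8, -0.0, -102.4]
contact_force: [-0.7, -0.3, -0.6]
gripper_width: 0.0875
gripper_force: 0.0
1 rows travel [-0.0, -0.06, 0.79] spin -0.04
```

```bash
python3 -m handwheel '[{"grip":-1,"travel":[0,-0.06,0.4],"spin":-0.04},{"grip":-1,"travel":[0,0,0.38],"spin":0},{"grip":1,"travel":[0,0,0],"spin":0},{"grip":1,"travel":[0,0,0],"spin":0},{"grip":1,"travel":[0,0,0],"spin":0},{"grip":1,"travel":[0,0,0],"spin":0},{"grip":1,"travel":[0,0,0],"spin":0},{"grip":1,"travel":[0,0,0],"spin":0}]' 25
```

```text
time_s: 18.05
tcp_pos: [0.4682, -0.2207, 0.0187]
eef_rot: [-180.0, 0.0, -102.3]
contact_force: [-0.2, 1.2, 4.3]
gripper_width: 0.0637
gripper_force: 25.0
```

```bash
python3 -m handwheel '[{"grip":1,"travel":[0,0,-0.3],"spin":0},{"grip":1,"travel":[0,0,-0.7],"spin":0},{"grip":1,"travel":[0,0,-1],"spin":0},{"grip":1,"travel":[0,0,-1],"spin":0},{"grip":1,"travel":[0,0,-1],"spin":0},{"grip":1,"travel":[0,0,-1],"spin":0}]'
python3 -c "
from h import *; plan([.456,.27,.143],-162.4); c,T,im=shot('wrist','w6')"
```

```text
time_s: 18.8
tcp_pos: [0.4675, -0.2206, 0.1442]
eef_rot: [180.0, 0.0, -102.3]
contact_force: [0.1, -0.3, -1.5]
gripper_width: 0.0639
gripper_force: 25.0
20 rows travel [-0.76, 0.69, 0.0] spin 0.6
```

View pics/w6.png

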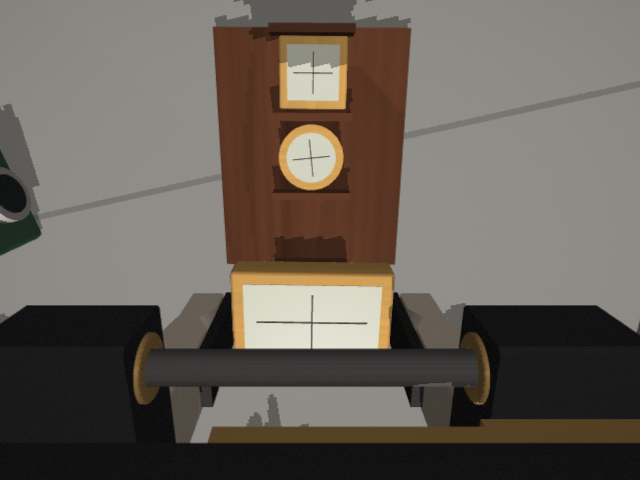

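The plate is held level at (312,323), with the square and round plates undisturbed in their lanes. I'll go to the pad in two legs, so the arc does not bulge in too close to the base.

```bash
python3 -c "
from h import *; plan([.50,-.02,.143])"
```

```text
9 rows travel [-0.9, 0.06, 0.02] spin 0.0
```

```bash
python3 -m handwheel '[{"grip":1,"travel":[-0.9,0.06,0],"spin":0},{"grip":1,"travel":[-0.9,0.06,0],"spin":0},{"grip":1,"travel":[-0.9,0.06,0],"spin":0},{"grip":1,"travel":[-0.9,0.06,0],"spin":0},{"grip":1,"travel":[-0.9,0.06,0],"spin":0},{"grip":1,"travel":[-0.9,0.06,0],"spin":0},{"grip":1,"travel":[-0.9,0.06,0],"spin":0},{"grip":1,"travel":[-0.9,0.06,0],"spin":0}]'
python3 -c "
from h import *; plan([.456,.27,.1],-162.4)"
```

```text
time_s: 19.85
tcp_pos: [0.4941, -0.0415, 0.1433]
eef_rot: [180.0, 0.0, -102.3]
contact_force: [-0.1, 0.0, -1.2]
gripper_width: 0.0639
gripper_force: 25.0
13 rows travel [-0.69, 0.74, 0.13] spin 0.92
```

```bash
python3 -m handwheel '[{"grip":1,"travel":[-0.69,0.74,0],"spin":0.92},{"grip":1,"travel":[-0.69,0.74,0],"spin":0.92},{"grip":1,"travel":[-0.69,0.74,0],"spin":0.92},{"grip":1,"travel":[-0.69,0.74,0],"spin":0.92},{"grip":1,"travel":[-0.69,0.74,0],"spin":0.92},{"grip":1,"travel":[-0.69,0.74,0],"spin":0.92},{"grip":1,"travel":[-0.69,0.74,0],"spin":0.92},{"grip":1,"travel":[-0.69,0.74,0],"spin":0.92}]'
python3 -m handwheel '[{"grip":1,"travel":[-0.69,0.74,0],"spin":0.92},{"grip":1,"travel":[-0.69,0.74,0.3],"spin":0.92},{"grip":1,"travel":[-0.69,0.74,0.5],"spin":0.92},{"grip":1,"travel":[-0.69,0.74,0.6],"spin":0.92},{"grip":1,"travel":[-0.69,0.74,0.6],"spin":0.92},{"grip":1,"travel":[0,0,0],"spin":0}]'
python3 -c "
from h import *; plan([.456,.27,.022],-162.4); c,T,im=shot('wrist','w7')"
```

```text
time_s: 20.85
tcp_pos: [0.4303, 0.1469, 0.1434]
eef_rot: [180.0, -0.0, -139.2]
contact_force: [0.6, -0.4, -1.3]
gripper_width: 0.0636
gripper_force: 25.0
time_s: 21.6
tcp_pos: [0.4552, 0.2702, 0.0919]
eef_rot: [-179.9, -0.1, -162.1]
contact_force: [-0.3, -0.3, -1.2]
gripper_width: 0.0638
gripper_force: 25.0
3 rows travel [-0.01, -0.0, 0.93] spin 0.02
```

View pics/w7.png

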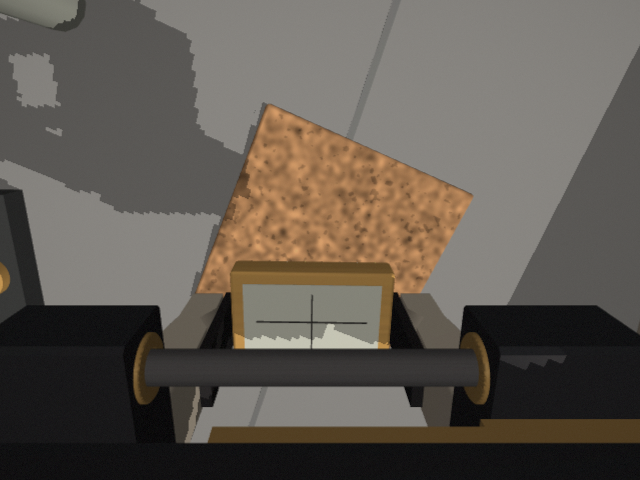

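The pad's visible corners are (268,104) and (472,195); its left edge runs to (198,294).

Run:
```python
from h import *
c,T=cam("wrist")
a=pt(c,T,(268,104),.004);b=pt(c,T,(472,195),.004);e=pt(c,T,(198,294),.004); print(a,b,e,np.linalg.norm(b-a))
u=(b-a)/np.linalg.norm(b-a); v=np.array([-u[1],u[0],0]); v*=np.sign(v@(e-a)); ctr=(a+b)/2+.065*v; print("pad",ctr)
L=T[:3,3]; p=np.array([.4557,.2702,0]); print("tcp in pad",(p-ctr)@u,(p-ctr)@v)
plan([ctr[0],ctr[1],.05])
```

```text
[0.38217525 0.22135902 0.004     ] [0.39383133 0.34758385 0.004     ] [0.50389368 0.21123485 0.004     ] 0.12676186654684882
pad [0.45272791 0.27849452 0.004     ]
tcp in pad -0.007986083547741874 0.0037222044112020015
2 rows travel [-0.01, 0.19, 0.85] spin 0.0
```

```bash
python3 -m handwheel '[{"grip":1,"travel":[0,0.19,0.9],"spin":0},{"grip":1,"travel":[0,0.18,0.9],"spin":0},{"grip":1,"travel":[0,0,0.7],"spin":0},{"grip":1,"travel":[0,0,0.2],"spin":0},{"grip":1,"travel":[0,0,0.14],"spin":0},{"grip":1,"travel":[0,0,0.1],"spin":0},{"grip":1,"travel":[0,0,0],"spin":0}]'
```

```text
time_s: 22.52
tcp_pos: [0.4528, 0.2784, 0.0202]
eef_rot: [180.0, 0.0, -162.1]
contact_force: [-0.0, 0.4, -1.8]
gripper_width: 0.0637
gripper_force: 25.0
```

```bash
python3 -m handwheel '[{"grip":1,"travel":[0,0,0.06],"spin":0},{"grip":1,"travel":[0,0,0.05],"spin":0},{"grip":1,"travel":[0,0,0],"spin":0}]'
python3 -m handwheel '[{"grip":1,"travel":[0,0,0.05],"spin":0},{"grip":1,"travel":[0,0,0],"spin":0}]'
```

```text
time_s: 22.9
tcp_pos: [0.4526, 0.2783, 0.017]
eef_rot: [-180.0, -0.0, -162.1]
contact_force: [0.7, -0.2, -2.2]
gripper_width: 0.0635
gripper_force: 25.0
time_s: 23.15
tcp_pos: [0.4526, 0.2784, 0.0166]
eef_rot: [-180.0, 0.0, -162.0]
contact_force: [-2.9, -0.9, 8.1]
gripper_width: 0.0639
gripper_force: 25.0
```

```bash
python3 -m handwheel '[{"grip":-1,"travel":[0,0,0],"spin":0},{"grip":-1,"travel":[0,0,0],"spin":0},{"grip":-1,"travel":[0,0,-0.1],"spin":0},{"grip":-1,"travel":[0,0,-0.6],"spin":0},{"grip":-1,"travel":[0,0,-1],"spin":0},{"grip":-1,"travel":[0,0,-1],"spin":-1},{"grip":-1,"travel":[0,0,0],"spin":-1},{"grip":-1,"travel":[0,0,0],"spin":-1}]'
python3 -m handwheel '[{"grip":-1,"travel":[0,0,0],"spin":-1},{"grip":-1,"travel":[0,0,0],"spin":-1},{"grip":-1,"travel":[0,0,0],"spin":-1},{"grip":-1,"travel":[0,0,0],"spin":-1},{"grip":-1,"travel":[0,0,0],"spin":-1},{"grip":-1,"travel":[0,0,0],"spin":-1},{"grip":-1,"travel":[0,0,0],"spin":-1},{"grip":-1,"travel":[0,0,0],"spin":-1}]'
python3 -m handwheel '[{"grip":-1,"travel":[0,0,0],"spin":-1},{"grip":-1,"travel":[0,0,0],"spin":-1},{"grip":-1,"travel":[0,0,0],"spin":-1},{"grip":-1,"travel":[0,0,0],"spin":-1},{"grip":-1,"travel":[0,0,0],"spin":-1},{"grip":-1,"travel":[0,0,0],"spin":-1},{"grip":-1,"travel":[0,0,0],"spin":-1},{"grip":-1,"travel":[0,0,0],"spin":0}]'
python3 -c "
from h import *; plan([.4526,.2784,.016],-72.05); c,T,im=shot('wrist','w8')"
```

```text
time_s: 24.15
tcp_pos: [0.453, 0.2787, 0.085]
eef_rot: [180.0, 0.1, -146.9]
contact_force: [-1.2, 0.4, -0.5]
gripper_width: 0.0875
gripper_force: 0.0
time_s: 25.15
tcp_pos: [0.4528, 0.2785, 0.0844]
eef_rot: [-180.0, 0.1, -106.9]
contact_force: [0.4, -0.5, 0.3]
gripper_width: 0.0876
gripper_force: 0.0
time_s: 26.15
tcp_pos: [0.4528, 0.2785, 0.0843]
eef_rot: [-179.9, 0.0, -72.1]
contact_force: [-1.0, -0.7, -0.9]
gripper_width: 0.0878
gripper_force: 0.0
3 rows travel [0.0, 0.0, 0.91] spin -0.0
```

View pics/w8.png

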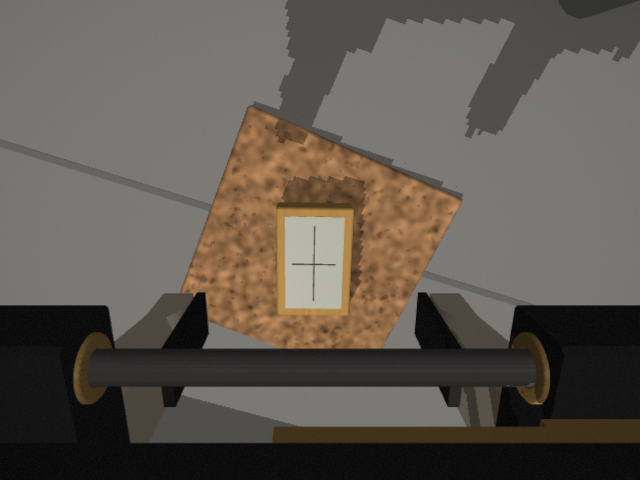

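The plate lies flat mid-pad with its cross at (314,264), aligned with the tool. I take it across the width.

```bash
python3 -c "
from h import *; c,T=cam('wrist'); print(pt(c,T,(314,264),.018))"
python3 -m handwheel '[{"grip":-1,"travel":[0,0,1],"spin":0},{"grip":-1,"travel":[0,0,1],"spin":0},{"grip":0.2,"travel":[0,0,0.5],"spin":0},{"grip":0.2,"travel":[0,0,0.27],"spin":0},{"grip":1,"travel":[0,0,0],"spin":0},{"grip":1,"travel":[0,0,0],"spin":0},{"grip":1,"travel":[0,0,0],"spin":0},{"grip":1,"travel":[0,0,0],"spin":0}]' 20
```

```text
[0.45179367 0.27821847 0.018     ]
time_s: 27.2
tcp_pos: [0.4528, 0.2785, 0.0146]
eef_rot: [-180.0, 0.0, -72.1]
contact_force: [-1.7, -0.5, 4.8]
gripper_width: 0.0419
gripper_force: 20.0
```

```bash
python3 -m handwheel '[{"grip":1,"travel":[0,0,-0.3],"spin":0},{"grip":1,"travel":[0,0,-0.9],"spin":0},{"grip":1,"travel":[0,0,-1],"spin":0},{"grip":1,"travel":[0,0,-1],"spin":0},{"grip":1,"travel":[0,0,-0.8],"spin":0},{"grip":1,"travel":[0,0,0],"spin":0}]'
python3 -c "
from h import *; plan([.5379,.0458,.11],-72.43)"
```

```text
time_s: 27.95
tcp_pos: [0.4532, 0.279, 0.1158]
eef_rot: [-179.8, 0.1, -72.1]
contact_force: [-0.1, 0.7, -1.6]
gripper_width: 0.0416
gripper_force: 20.0
10 rows travel [0.99, -0.04, 0.02] spin 0.01
```

```bash
python3 -m handwheel '[{"grip":1,"travel":[0.7,-0.03,0],"spin":0},{"grip":1,"travel":[1,-0.04,0],"spin":0},{"grip":1,"travel":[1,-0.04,0],"spin":0},{"grip":1,"travel":[1,-0.04,0],"spin":0},{"grip":1,"travel":[1,-0.04,0],"spin":0},{"grip":1,"travel":[1,-0.04,0],"spin":0},{"grip":1,"travel":[1,-0.04,0],"spin":0},{"grip":1,"travel":[1,-0.04,0],"spin":0}]'
python3 -m handwheel '[{"grip":1,"travel":[1,-0.04,0],"spin":0},{"grip":1,"travel":[0.8,-0.04,0],"spin":0},{"grip":1,"travel":[0.4,0,0],"spin":0.06},{"grip":1,"travel":[0,0,0],"spin":0}]'
python3 -c "
from h import *; plan([.5379,.0458,.04],-72.43); c,T,im=shot('wrist','w9')
Rz=R.from_euler('z',.3067).as_matrix()
for l in [(0,0,.009),(-.048,-.068,.016),(.048,-.068,.016),(-.048,.068,.016)]: print(l,np.round(px(c,T,Rz@l+[.5379,.0458,0])))"
```

```text
time_s: 28.95
tcp_pos: [0.5187, 0.0956, 0.1128]
eef_rot: [179.9, -0.0, -72.1]
contact_force: [0.0, 0.6, -2.0]
gripper_width: 0.0416
gripper_force: 20.0
time_s: 29.45
tcp_pos: [0.5377, 0.045, 0.1134]
eef_rot: [179.9, -0.0, -72.5]
contact_force: [0.5, 0.6, -0.5]
gripper_width: 0.0418
gripper_force: 20.0
3 rows travel [-0.01, -0.01, 0.98] spin -0.0
(0, 0, 0.009) [311. 244.]
(-0.048, -0.068, 0.016) [394. 135.]
(0.048, -0.068, 0.016) [228. 135.]
(-0.048, 0.068, 0.016) [383. 343.]
```

View pics/w9.png

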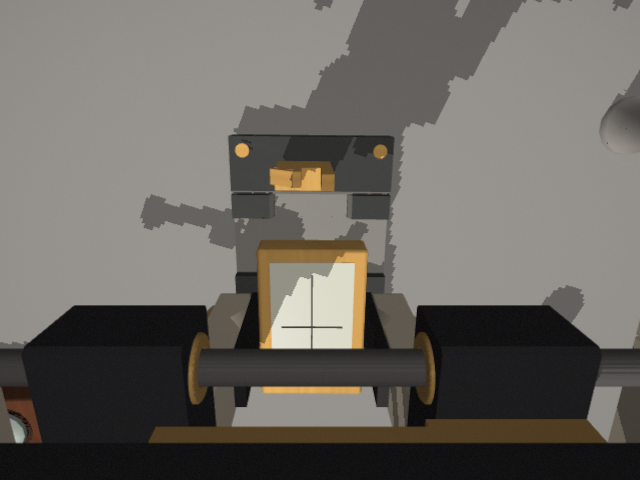

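Base corners show at (230,136)/(393,137), within 2 px of the prediction; the recess end is at row ~192 and the plate's cross at (312,327). I check these numerically.

Run:
```python
from h import *
c,T=cam("wrist"); Rz=R.from_euler('z',.3067).as_matrix(); S=np.array([.5379,.0458,0])
for l in [(0,-.036,.016),(-.0225,-.019,.016),(-.0475,-.019,.016)]: print(l,np.round(px(c,T,Rz@l+S),1))
p=pt(c,T,(312,327),tool()[2,3]+.0034); print("plate off, stand axes",(Rz.T@(p-S)), "tcp off", Rz.T@(tool()[:3,3]-S))
for u in [(311.5,136.5),(311,192)]: print((Rz.T@(pt(c,T,u,.016)-S)).round(4))
for u in [(230,136),(393,137)]: print((Rz.T@(pt(c,T,u,.016)-S)).round(4))
```

```text
(0, -0.036, 0.016) [311.5 189.2]
(-0.0225, -0.019, 0.016) [348.4 216.8]
(-0.0475, -0.019, 0.016) [389.3 216.8]
plate off, stand axes [-1.36109555e-04  7.79871755e-05  1.16969585e-01] tcp off [-0.00026995 -0.00018801  0.11356959]
[ 0.     -0.0666  0.016 ]
[ 0.0003 -0.0343  0.016 ]
[ 0.0469 -0.0669  0.016 ]
[-0.047  -0.0664  0.016 ]
```

```bash
python3 -m handwheel '[{"grip":1,"travel":[-0.04,-0.01,0.7],"spin":0},{"grip":1,"travel":[0,0,0.8],"spin":0},{"grip":1,"travel":[0,0,0.8],"spin":0},{"grip":1,"travel":[0,0,0.6],"spin":0},{"grip":1,"travel":[0,0,0.3],"spin":0},{"grip":1,"travel":[0,0,0.14],"spin":0},{"grip":1,"travel":[0,0,0.1],"spin":0},{"grip":1,"travel":[0,0,0],"spin":0}]'
```

```text
time_s: 30.5
tcp_pos: [0.5382, 0.0469, 0.0283]
eef_rot: [-180.0, 0.0, -72.4]
contact_force: [0.5, -0.1, -1.3]
gripper_width: 0.0422
gripper_force: 20.0
```

```bash
python3 -m handwheel '[{"grip":1,"travel":[0,0.01,0.06],"spin":0},{"grip":1,"travel":[0,0,0.06],"spin":0},{"grip":1,"travel":[0,0,0.05],"spin":0},{"grip":1,"travel":[0,0,0],"spin":0}]'
python3 -c "
from h import *; print(telemetry.get_state()['moment'].round(2))"
```

```text
time_s: 31.0
tcp_pos: [0.5377, 0.0467, 0.0237]
eef_rot: [180.0, -0.0, -72.4]
contact_force: [-0.3, 0.1, -1.4]
gripper_width: 0.0419
gripper_force: 20.0
[ 0.02  0.08 -0.  ]
```

No contact yet; plate is 3 mm into the flare. Continue.

```bash
python3 -m handwheel '[{"grip":1,"travel":[0,0,0.05],"spin":0},{"grip":1,"travel":[0,0,0.04],"spin":0},{"grip":1,"travel":[0,0,0],"spin":0}]'
python3 -m handwheel '[{"grip":1,"travel":[0,0,0.04],"spin":0},{"grip":1,"travel":[0,0,0],"spin":0}]'
```

```text
time_s: 31.38
tcp_pos: [0.5377, 0.0468, 0.0215]
eef_rot: [180.0, -0.0, -72.4]
contact_force: [-0.7, -0.4, -1.0]
gripper_width: 0.0418
gripper_force: 20.0
time_s: 31.62
tcp_pos: [0.5377, 0.0468, 0.0205]
eef_rot: [180.0, -0.0, -72.4]
contact_force: [0.3, -1.0, -1.2]
gripper_width: 0.0417
gripper_force: 20.0
```

```bash
python3 -m handwheel '[{"grip":1,"travel":[0,0,0.04],"spin":0},{"grip":1,"travel":[0,0,0],"spin":0}]'
python3 -m handwheel '[{"grip":1,"travel":[0,0,0.03],"spin":0},{"grip":1,"travel":[0,0,0],"spin":0}]'
```

```text
time_s: 31.88
tcp_pos: [0.5379, 0.0468, 0.0197]
eef_rot: [-180.0, -0.0, -72.4]
contact_force: [-0.4, 0.3, 0.1]
gripper_width: 0.042
gripper_force: 20.0
time_s: 32.12
tcp_pos: [0.5379, 0.0468, 0.0196]
eef_rot: [-180.0, -0.0, -72.4]
contact_force: [-3.3, -0.4, 8.4]
gripper_width: 0.0417
gripper_force: 20.0
```

```bash
python3 -m handwheel '[{"grip":-1,"travel":[0,0,0],"spin":0},{"grip":-1,"travel":[0,0,0],"spin":0},{"grip":-1,"travel":[0,0,0],"spin":0},{"grip":-1,"travel":[0,0,-0.3],"spin":0},{"grip":-1,"travel":[0,0,-0.7],"spin":0},{"grip":-1,"travel":[0,0,-1],"spin":0},{"grip":-1,"travel":[0,0,-1],"spin":0},{"grip":-1,"travel":[0,0,-1],"spin":0}]'
python3 - <<'E'
from h import *
c,T,im=shot("wrist","w10"); Rz=R.from_euler('z',.3067).as_matrix(); S=np.array([.5379,.0458,0])
for z in(.023,.028):print([np.round(px(c,T,Rz@[x,y,z]+S)).tolist() for x,y in((.021,-.032),(-.021,-.032),(0,0))])
plan([.6507,.1219,.125],12.5)
E
```

```text
time_s: 33.12
tcp_pos: [0.5378, 0.0468, 0.1201]
eef_rot: [-180.0, 0.0, -72.4]
contact_force: [-0.3, -0.8, -0.2]
gripper_width: 0.0875
gripper_force: 0.0
[[277.0, 194.0], [348.0, 194.0], [312.0, 245.0]]
[[277.0, 196.0], [348.0, 196.0], [312.0, 247.0]]
17 rows travel [0.14, -0.32, -0.0] spin -1.0
```

View pics/w10.png

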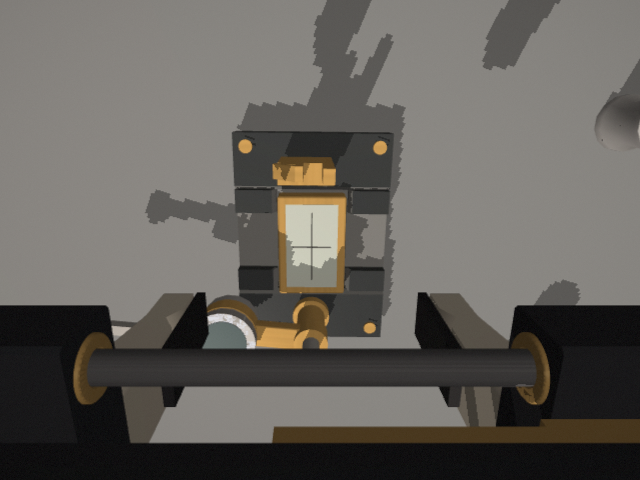

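The plate sits square in the recess (cross at (312,246), corners where predicted), and the gate is still open at left. On to the ball.

```bash
python3 -m handwheel '[{"grip":-1,"travel":[0.14,-0.32,0],"spin":-1},{"grip":-1,"travel":[0.14,-0.32,0],"spin":-1},{"grip":-1,"travel":[0.14,-0.32,0],"spin":-1},{"grip":-1,"travel":[0.14,-0.32,0],"spin":-1},{"grip":-1,"travel":[0.14,-0.32,0],"spin":-1},{"grip":-1,"travel":[0.14,-0.32,0],"spin":-1},{"grip":-1,"travel":[0.14,-0.32,0],"spin":-1},{"grip":-1,"travel":[0.14,-0.32,0],"spin":-1}]'
python3 -m handwheel '[{"grip":-1,"travel":[0.14,-0.32,0],"spin":-1},{"grip":-1,"travel":[0.14,-0.32,0],"spin":-1},{"grip":-1,"travel":[0.14,-0.32,0],"spin":-1},{"grip":-1,"travel":[0.14,-0.32,0],"spin":-1},{"grip":-1,"travel":[0.14,-0.32,0],"spin":-1},{"grip":-1,"travel":[0.14,-0.32,0],"spin":-1},{"grip":-1,"travel":[0.14,-0.32,0],"spin":-1},{"grip":-1,"travel":[0.14,-0.32,0],"spin":-1}]'
python3 -m handwheel '[{"grip":-1,"travel":[0.14,-0.32,0],"spin":-1},{"grip":-1,"travel":[0,0,0],"spin":0}]'
python3 - <<'E'
from h import *
c,T,im=shot("wrist","w11"); print(px(c,T,[.6507,.1219,.056]))
for d in models.find_in("wrist","knob")[:2]: print(d,pt(c,T,d["position"],.056))
g=cv2.cvtColor(im[180:300,230:400],cv2.COLOR_RGB2GRAY)
h=cv2.HoughCircles(cv2.GaussianBlur(g,(5,5),0),cv2.HOUGH_GRADIENT,1,20,param1=80,param2=12,minRadius=9,maxRadius=22)
if h is not None:
  for u,v,r in h[0][:4]: print(u+230,v+180,r,pt(c,T,(u+230,v+180),.056).round(4))
plan([.6507,.1219,.054],12.5)
E
```

```text
time_s: 34.17
tcp_pos: [0.6051, 0.0605, 0.1191]
eef_rot: [-180.0, -0.0, -32.2]
contact_force: [0.2, -0.7, -0.2]
gripper_width: 0.0877
gripper_force: 0.0
time_s: 35.17
tcp_pos: [0.6476, 0.1142, 0.1191]
eef_rot: [-180.0, -0.0, 7.8]
contact_force: [0.5, -0.1, -0.9]
gripper_width: 0.0874
gripper_force: 0.0
time_s: 35.42
tcp_pos: [0.65, 0.1228, 0.1189]
eef_rot: [180.0, -0.0, 12.6]
contact_force: [-0.4, 0.2, -0.3]
gripper_width: 0.0877
gripper_force: 0.0
[np.float64(313.9117789243194), np.float64(266.4987722185548)]
{'position': [316.5, 284.7], 'p': 0.61} [0.64053341 0.11813882 0.056     ]
315.5 265.5 13.8 [0.6515 0.1212 0.056 ]
3 rows travel [0.01, 0.01, 0.87] spin 0.0
```

The ball is where it was left (Hough circle at (315,265) → (0.6515, 0.1212)).

```bash
python3 -m handwheel '[{"grip":-1,"travel":[0.02,0.04,0.9],"spin":0},{"grip":0.2,"travel":[0.02,0.02,0.9],"spin":0},{"grip":1,"travel":[0,0,0.8],"spin":0},{"grip":1,"travel":[0,0,0],"spin":0},{"grip":1,"travel":[0,0,0],"spin":0},{"grip":1,"travel":[0,0,0],"spin":0},{"grip":1,"travel":[0,0,0],"spin":0},{"grip":1,"travel":[0,0,0],"spin":0}]' 20
python3 -m handwheel '[{"grip":1,"travel":[0,0,0],"spin":0},{"grip":1,"travel":[0,0,0],"spin":0},{"grip":1,"travel":[0,0,0],"spin":0}]'
```

```text
time_s: 36.52
tcp_pos: [0.6513, 0.1213, 0.0543]
eef_rot: [-180.0, -0.0, 12.6]
contact_force: [0.7, -0.5, -0.0]
gripper_width: 0.0229
gripper_force: 0.0
time_s: 36.9
tcp_pos: [0.6513, 0.1212, 0.0539]
eef_rot: [180.0, -0.0, 12.6]
contact_force: [0.0, -0.2, 1.5]
gripper_width: 0.0141
gripper_force: 20.0
```

```bash
python3 -m handwheel '[{"grip":1,"travel":[-0.01,0,-0.17],"spin":0},{"grip":1,"travel":[-0.02,0,-0.17],"spin":0},{"grip":1,"travel":[-0.03,0,-0.17],"spin":0},{"grip":1,"travel":[-0.05,0,-0.17],"spin":0},{"grip":1,"travel":[-0.06,0,-0.17],"spin":0},{"grip":1,"travel":[-0.07,0,-0.17],"spin":0},{"grip":1,"travel":[0,0,0],"spin":0.5}]'
python3 -m handwheel '[{"grip":1,"travel":[0,0.43,0],"spin":1},{"grip":1,"travel":[0,0.43,0],"spin":1},{"grip":1,"travel":[0,0.43,0],"spin":1},{"grip":1,"travel":[0,0.43,0],"spin":1},{"grip":1,"travel":[0,0.43,0],"spin":1},{"grip":1,"travel":[0,0.43,0],"spin":1},{"grip":1,"travel":[0,0.43,0],"spin":1},{"grip":1,"travel":[0,0.43,0],"spin":1}]'
python3 -m handwheel '[{"grip":1,"travel":[0,0.43,0],"spin":1},{"grip":1,"travel":[0,0.43,0],"spin":1},{"grip":1,"travel":[0,0.43,0],"spin":1},{"grip":1,"travel":[0,0.43,0],"spin":1},{"grip":1,"travel":[0,0.43,0],"spin":1},{"grip":1,"travel":[0,0.43,0],"spin":0.9},{"grip":1,"travel":[0,0,0],"spin":0}]'
python3 -c "
from h import *; T=tool(); v=T[:2,3]-[.5228,.0935]; print(np.hypot(*v), np.degrees(np.arctan2(v[1],v[0]))+72.4)
plan([.5608,-.025,.0795],-72.4)"
```

```text
time_s: 37.78
tcp_pos: [0.6451, 0.1197, 0.0798]
eef_rot: [180.0, -0.0, 10.1]
contact_force: [1.6, 0.3, -1.5]
gripper_width: 0.014
gripper_force: 20.0
time_s: 38.78
tcp_pos: [0.6337, 0.0357, 0.0792]
eef_rot: [179.9, 0.1, -30.0]
contact_force: [-1.5, 0.1, -1.5]
gripper_width: 0.0146
gripper_force: 20.0
time_s: 39.65
tcp_pos: [0.5903, -0.0113, 0.0793]
eef_rot: [179.9, 0.0, -59.4]
contact_force: [-2.0, 1.1, -1.7]
gripper_width: 0.0141
gripper_force: 20.0
0.1246254643134706 15.190895912220007
3 rows travel [-0.01, 0.43, -0.0] spin 0.87
```

```bash
python3 -m handwheel '[{"grip":1,"travel":[0,0.43,0],"spin":1},{"grip":1,"travel":[0,0.43,0],"spin":1},{"grip":1,"travel":[0,0.4,0],"spin":0.6},{"grip":1,"travel":[0,0,0],"spin":0},{"grip":1,"travel":[0,0,0],"spin":0}]'
python3 -c "
from h import *; T=tool(); v=T[:2,3]-[.5228,.0935]; print(np.hypot(*v), np.degrees(np.arctan2(v[1],v[0]))+72.4)
plan([.5608,-.025,.0795],-72.4)"
```

```text
time_s: 40.28
tcp_pos: [0.5636, -0.0241, 0.0793]
eef_rot: [180.0, 0.0, -72.2]
contact_force: [-0.4, 2.1, -1.9]
gripper_width: 0.0141
gripper_force: 20.0
0.12446050837690659 1.519473187618786
1 rows travel [0.0, 0.12, -0.01] spin 0.03
```

```bash
python3 -m handwheel '[{"grip":1,"travel":[0,0.12,0],"spin":0},{"grip":1,"travel":[0.07,0,0.17],"spin":0},{"grip":1,"travel":[0.06,0,0.17],"spin":0},{"grip":1,"travel":[0.05,0,0.17],"spin":0},{"grip":1,"travel":[0.03,0,0.17],"spin":0},{"grip":1,"travel":[0,0,0],"spin":0}]'
python3 -m handwheel '[{"grip":1,"travel":[0.02,0,0.17],"spin":0},{"grip":1,"travel":[0.01,0,0.15],"spin":0},{"grip":1,"travel":[0,0,0],"spin":0}]'
```

```text
time_s: 41.02
tcp_pos: [0.5619, -0.0307, 0.062]
eef_rot: [180.0, -0.0, -72.4]
contact_force: [-1.1, 3.3, -0.1]
gripper_width: 0.0143
gripper_force: 20.0
time_s: 41.4
tcp_pos: [0.5624, -0.0313, 0.0543]
eef_rot: [180.0, -0.0, -72.4]
contact_force: [1.6, 0.6, 0.3]
gripper_width: 0.0141
gripper_force: 20.0
```

```bash
python3 -m handwheel '[{"grip":-1,"travel":[0,0,0],"spin":0},{"grip":-1,"travel":[0,0,0],"spin":0},{"grip":-1,"travel":[0,0,0],"spin":0},{"grip":-1,"travel":[0,0,-0.3],"spin":0},{"grip":-1,"travel":[0,0,-0.8],"spin":0},{"grip":-1,"travel":[0,0,-1],"spin":0},{"grip":-1,"travel":[0,0,-1],"spin":0},{"grip":-1,"travel":[0,0,-1],"spin":0}]'
python3 -m handwheel '[{"grip":-1,"travel":[0,0,-1],"spin":0},{"grip":-1,"travel":[0,0,-1],"spin":0},{"grip":-1,"travel":[0,0,-0.8],"spin":0},{"grip":-1,"travel":[0,0,0],"spin":0},{"grip":-1,"travel":[0,0,0],"spin":0}]'
python3 - <<'E'
from h import *
Rz=R.from_euler('z',.3067).as_matrix(); S=np.array([.5379,.0458,0])
c,T,im=shot("wrist","w12")
for a in(0,.15,.3): print(a,np.round(px(c,T,Rz@[0,-.023-.058*np.cos(a),.056+.058*np.sin(a)]+S),1))
g=cv2.GaussianBlur(cv2.cvtColor(im,cv2.COLOR_RGB2GRAY),(5,5),0)[150:260,260:380]
h=cv2.HoughCircles(g,cv2.HOUGH_GRADIENT,1,15,param1=80,param2=10,minRadius=7,maxRadius=16)
print(None if h is None else (h[0][:4]+[260,150,0]).round(1))
# compare stand area of side camera with the start picture
a=cv2.imread("pics/side0.png"); _,_,b=shot("side","s12"); b=b[:,:,::-1]
for n,(x0,x1,y0,y1) in {"ball":(308,321,224,238),"catch":(290,306,215,240),"loupe":(270,295,205,225)}.items():
    print(n,np.abs(a[y0:y1,x0:x1].astype(int)-b[y0:y1,x0:x1]).mean().round(1))
cs,Ts=cam("side"); print("side ball a=0,.12:",[np.round(px(cs,Ts,Rz@[0,-.023-.058*np.cos(t),.056+.058*np.sin(t)]+S),1) for t in(0,.12)])
for cc in("side",):
  for t in("knob","plate_square","plate_round","plate"):
    print(t,[(round(d["p"],2),np.round(d["position"])) for d in models.find_in(cc,t)[:2]])
E
```

```text
time_s: 42.4
tcp_pos: [0.5622, -0.0312, 0.1583]
eef_rot: [-180.0, -0.0, -72.4]
contact_force: [-0.6, 0.0, 0.1]
gripper_width: 0.0857
gripper_force: 0.0
time_s: 43.02
tcp_pos: [0.5618, -0.0311, 0.2265]
eef_rot: [180.0, 0.0, -72.4]
contact_force: [-0.7, -0.3, -0.4]
gripper_width: 0.0877
gripper_force: 0.0
0 [311.3 216.7]
0.15 [311.3 220.3]
0.3 [311.3 225.6]
[[310.5 218.5   9.1]]
ball 6.6
catch 12.9
loupe 8.8
side ball a=0,.12: [array([315.2, 231.5]), array([314.9, 228.9])]
knob []
plate_square [(0.83, array([386., 364.]))]
plate_round [(0.69, array([282., 231.])), (0.6, array([368., 340.]))]
plate [(0.72, array([282., 236.]))]
```

Run:
```python
import cv2,numpy as np
a=cv2.imread("pics/side0.png",0); b=cv2.imread("pics/s12.png",0)
up=lambda i:cv2.resize(i,None,fx=4,fy=4,interpolation=cv2.INTER_CUBIC)
for n,(x0,x1,y0,y1) in {"ball":(306,323,223,240),"bar":(290,323,214,240),"catch":(284,306,215,250),"base":(240,320,235,262),"plates":(350,420,320,380)}.items():
    r=cv2.matchTemplate(up(b[y0-5:y1+5,x0-5:x1+5]),up(a[y0:y1,x0:x1]),cv2.TM_CCOEFF_NORMED); _,m,_,l=cv2.minMaxLoc(r); print(n,round(m,3),np.array(l)/4-5)
```

```text
ball 0.997 [ 0.   -0.25]
bar 0.957 [ 0.   -0.25]
catch 0.947 [0.25 0.  ]
base 0.986 [0. 0.]
plates 0.847 [-0.5  0. ]
```

```bash
python3 -c "
from plant import close_job; print(close_job())"
```

```text
the job is handed in; nothing more can be done
None
```

I handed the job in at about 43 s, with all steps done in the order asked: the oblong plate lies in the stand's recess, the gate is shut, and the latch ball matches its starting position to within 0.25 pixel in the side camera.

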